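Put the calibration weights back in their block after a balance check

TASK

The balance check is done: put the four loose steel weights, one from the balance pan and three from the worktop, back into the bored wooden weight block, each standing upright and fully down in the pocket of its own size, so that the row runs from smallest to largest. Leave the smallest weight standing in the pocket it already has, let no weight fall over, and do not press on the balance with the gripper.

Things in the scene. Friction and masses are not known exactly. Their poses are not given: they have to be found in the camera images.
- w500: plain stainless 500 g knob weight, largest of the five, standing on the worktop between the balance and the block: upright round body 42 mm in diameter and 46 mm high, neck 16 mm in diameter, then a round knob 25 mm in diameter from 53 to 70 mm above the foot (total height 70 mm); grip it by the knob. Origin: centre of its underside; z up along its axis
- w200: plain stainless 200 g knob weight, second largest of the five, standing on the balance pan: upright round body 33 mm in diameter and 34 mm high, neck 13 mm in diameter, then a round knob 20 mm in diameter from 42 to 57 mm above the foot (total height 57 mm); grip it by the knob. Origin: centre of its underside; z up along its axis
- w100: plain stainless 100 g knob weight, middle of the five, standing on the worktop between the balance and the block: upright round body 25 mm in diameter and 26 mm high, neck 10 mm in diameter, then a round knob 16 mm in diameter from 33 to 47 mm above the foot (total height 47 mm); grip it by the knob. Origin: centre of its underside; z up along its axis
- w50: plain stainless 50 g knob weight, second smallest of the five, standing on the worktop between the balance and the block: upright round body 18 mm in diameter and 20 mm high, neck 8 mm in diameter, then a round knob 13 mm in diameter from 26 to 39 mm above the foot (total height 39 mm); grip it by the knob. Origin: centre of its underside; z up along its axis
- w20: plain stainless 20 g knob weight, smallest of the five, already standing in its own pocket at the narrow end of the block's row, loose: upright round body 13 mm in diameter and 17 mm high, neck 6.4 mm in diameter, then a round knob 10 mm in diameter from 20.5 to 30 mm above the foot (total height 30 mm); grip it by the knob. Origin: centre of its underside; z up along its axis
- pocket_500: pocket for the 500 g weight in the fixed wooden weight block: round bore 49 mm in diameter, mouth 59 mm (45 degree lead-in, 5 mm deep), 10 mm deep. Origin: centre of its grey felt floor, where the weight's foot rests, 14 mm above the worktop; z up, y along the row from small to large end, x across it. Block: 272 x 88 mm at the foot, top 24 mm above the worktop
- pocket_200: pocket for the 200 g weight in the fixed wooden weight block: round bore 40 mm in diameter, mouth 50 mm (45 degree lead-in, 5 mm deep), 10 mm deep. Origin: centre of its grey felt floor, where the weight's foot rests, 14 mm above the worktop; z up, y along the row from small to large end, x across it. 61 mm from the 500 g pocket
- pocket_100: pocket for the 100 g weight in the fixed wooden weight block: round bore 32 mm in diameter, mouth 42 mm (45 degree lead-in, 5 mm deep), 10 mm deep. Origin: centre of its grey felt floor, where the weight's foot rests, 14 mm above the worktop; z up, y along the row from small to large end, x across it. 52 mm from the 200 g pocket
- pocket_50: pocket for the 50 g weight in the fixed wooden weight block: round bore 25 mm in diameter, mouth 35 mm (45 degree lead-in, 5 mm deep), 10 mm deep. Origin: centre of its grey felt floor, where the weight's foot rests, 14 mm above the worktop; z up, y along the row from small to large end, x across it. 44 mm from the 100 g pocket, 42 mm from the 20 g weight's
- balance: compact black laboratory balance, 235 x 190 x 46 mm, its round steel pan 122 mm in diameter; does not move. Origin: centre of its underside; x to its back, z up; the pan's centre is 30 mm along +x and the pan's top 46 mm up
Mind the look-alikes: they are no part of the job. Leave any red or yellow look-alike of the w200 alone.

How it is judged:
By the outcome, as a careful person would: the job done as asked, in the order asked, and still so for the second after the job is handed in, with the robot touching nothing.
It also fails if it takes over 96 s, if anything falls off the work surface, if the arm or the gripper's body presses on something with over 40 N, if the wrist force passes 120 N, or if a joint passes its speed limit or range.

ROBOT

A 6-joint arm with a two-finger parallel gripper is mounted at the origin on a cart in front of the work surface, level with it; the furniture and walls round the work are solid. World frame = base frame: x ahead of the robot, y to its left, z up, the work surface at z = 0. Lengths are in m, angles in rad, forces in N, time in s.
With the tool pointing down it reaches from about 0.275 to 0.75 m from the base axis. Payload 10.2 kg.
Tool frame: the origin (TCP) lies midway between the tips of the shut fingers; the grasp point (between the pads) lies 19 mm behind it (env.hold_point_z is the distance from the TCP to the grasp point, in m); z points along the fingers, y is the line along which they close (so a half turn about z gives the same grasp; the last joint's range is limited). The gripper opens to 85 mm and grips with 20 to 120 N. Pads are 22 mm wide; open, the fingers measure 114 mm over their backs; the gripper's body (76 mm by 85 mm) begins 54 mm behind the grasp point. The pads swing forward as they close: fully open they stand 13 mm farther back than shut.
Start: joints at [-1.553, 0.313, 1.498, -0, 1.331, -0.223], TCP at [0.125, -0.51, 0.231] pointing down, gripper open.
Joint ranges: [-2.94, 2.94], [-0.97, 2.17], [0.19, 2.56], [-1.23, 4.37], [0.02, 3.11], [-2.88, 2.88]. Speed limits (rad/s): [2.39, 2.39, 3.01, 3.14, 3.14, 3.14].

INTERFACE

Orientations are given as a unit quaternion [x, y, z, w].
In Python, from bench import env, kinematics, monitor, eyes, job gives the robot as it stands. The module is installed in compiled form; this text tells all that it offers. Calls block until the motion is done:
- env.reach(position, orientation): joint-space move of the TCP to a pose.
- env.movel(position, velocity=0.15, frame=None, guard=None): straight line of the TCP; frame=None keeps the orientation; velocity is the mean speed in m/s. With guard (N) it stops when the force on the tool has changed by that much, and returns True; else False.
- env.set_joints(angles): joint-space move.
- env.release() and env.close_gripper(effort=None): open the fingers fully, or close them until they stop; effort is the grip in N (None keeps the last).
- env.hold(seconds).
- kinematics.ik(position, orientation): joint angles nearest the present ones, or None.
- monitor.sense(): the state.
- eyes.grab_frame(name): name is "side" or "top"; returns a dict with "frame" (480x640x3 uint8, red, green, blue), "mtx" (3x3 intrinsics, pixels), "k1" (the pictures are not rectified: a ray, as slopes to the right and down, at radius r is drawn at 1 + k1 r^2 times it, then the intrinsics apply), "view" (4x4, takes a point from world to camera coordinates). Camera axes: x right, y down, z forward; pixel columns grow to the right and rows downward; lengths in m; the calibration is good to about 2 mm. A picture is of the moment at which its call begins. There is no depth.
A pose or a line that the arm cannot do raises env.MotionError and nothing moves.
- job.hand_in(): hands the job in; it is judged then, once.
The state is a dict: "clock": time; "joints": joint angles; "qvel": joint speeds; "joint_efforts": joint torques, N m; "position": TCP position; "ee_rot": TCP orientation; "contact_force": force on the tool from outside, world axes, zero at the start; "ft_torque": the same for the moment, N m; "finger_gap": opening from 0.0 (shut) to 1.0 (fully open); "gripper_force": force on a finger pad.
Only numpy, scipy, OpenCV 4.12 (cv2) and the standard library are available. Lean on these libraries where they do the work, as an engineer would, in place of code of your own. Each camera call takes 0.05 s, during which the arm holds its last target. There are 200 camera calls.

## Working session

There is one attempt and no reset: what is moved stays moved. The work goes in short steps, each a Python script; the robot and the scene stay as the last script left them, time stands still between calls to the robot, and variables do not carry over. Pictures are saved under pics/ and viewed, at most 14 in all, crops included, and the job is handed in when it is done.

```bash
mkdir -p pics; python3 - <<'E'
from bench import env, kinematics, monitor, eyes, job
import cv2, numpy as np
for n in ("side","top"):
    d=eyes.grab_frame(n); cv2.imwrite(f"pics/{n}0.png",d["frame"][:,:,::-1])
    np.savez(f"pics/{n}0.npz",**{k:d[k] for k in("frame","mtx","k1","view")})
    V=np.array(d["view"]); print(n,np.array(d["mtx"]).round(1).tolist(),d["k1"],V.round(3).tolist(),"C",(-V[:3,:3].T@V[:3,3]).round(3))
s=monitor.sense(); print(s["clock"],s["position"],s["ee_rot"],env.hold_point_z)
E
```

```text
side [[553.3, 0.0, 316.2], [0.0, 553.3, 238.8], [0.0, 0.0, 1.0]] 0.04931247311225484 [[0.925, -0.381, 0.001, -0.496], [-0.188, -0.458, -0.869, 0.106], [0.331, 0.803, -0.495, 1.616], [0.0, 0.0, 0.0, 1.0]] C [-0.057 -1.439  0.892]
top [[467.8, 0.0, 322.0], [0.0, 467.8, 234.1], [0.0, 0.0, 1.0]] -0.0331039387262155 [[0.012, -1.0, 0.011, -0.109], [-0.992, -0.014, -0.126, 0.501], [0.126, -0.009, -0.992, 1.306], [0.0, 0.0, 0.0, 1.0]] C [ 0.333 -0.09   1.36 ]
0.1 [ 0.12518498 -0.50962697  0.23080935] [ 9.92761213e-01  1.20103542e-01  5.77971184e-05 -5.55998787e-04] 0.0187
```

View pics/side0.png

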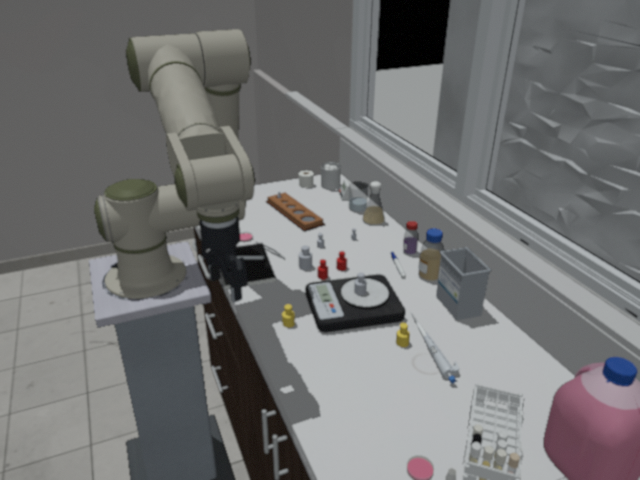

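View pics/top0.png

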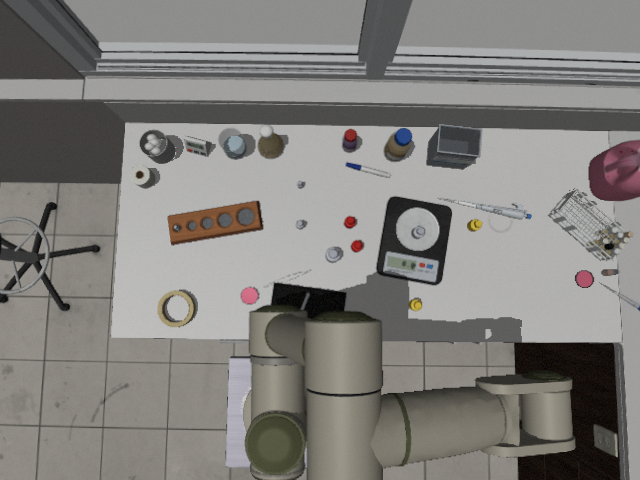

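The top view shows the block with its 5 pockets at about (168–262, 202–243), w50 (300,184), w100 (300,224), w500 (334,254) and w200 on the pan (418,231). Red and yellow look-alikes are separate. In the side view they are at (353,234), (321,240), (306,257) and (361,285), with the block at (295,210). I'll zoom in.

```bash
python3 - <<'E'
import cv2,numpy as np
t=cv2.imread("pics/top0.png"); s=cv2.imread("pics/side0.png")
def crop(im,x,y,w,h,k): return cv2.resize(im[y:y+h,x:x+w],None,fx=k,fy=k,interpolation=cv2.INTER_NEAREST)
# tiles, each origin noted
a=np.hstack([crop(t,285,170,32,32,8),crop(t,285,210,32,32,8),crop(t,318,238,32,32,8)])
b=np.hstack([crop(t,402,215,32,32,8),crop(t,164,196,64,32,8)])[:,:768]
cv2.imwrite("pics/tcrop.png",np.vstack([a,b]))
a=np.hstack([crop(s,338,218,32,32,8),crop(s,305,224,32,32,8),crop(s,290,240,32,32,8)])
b=np.hstack([crop(s,345,266,32,32,8),crop(s,264,188,64,43,8)[:, :512][24*0:344]][0:1]+[crop(s,264,188,64,32,8)])
cv2.imwrite("pics/scrop.png",np.vstack([a,b]))
E
```

```text
(no output)
```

View pics/tcrop.png

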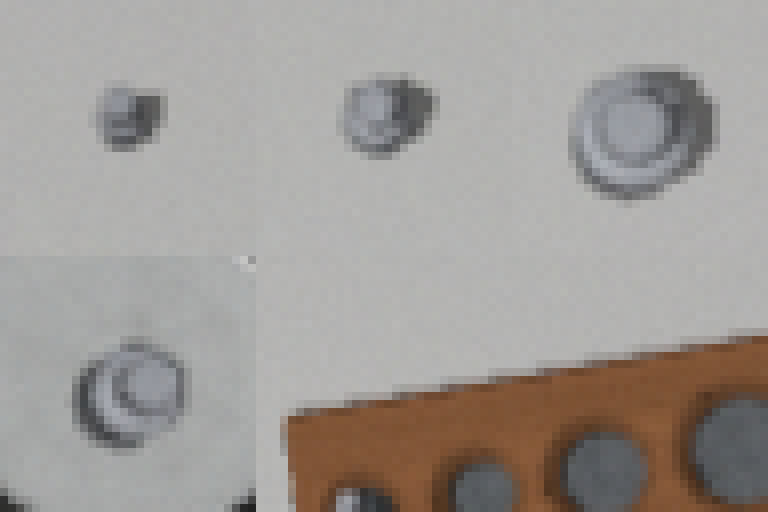

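View pics/scrop.png

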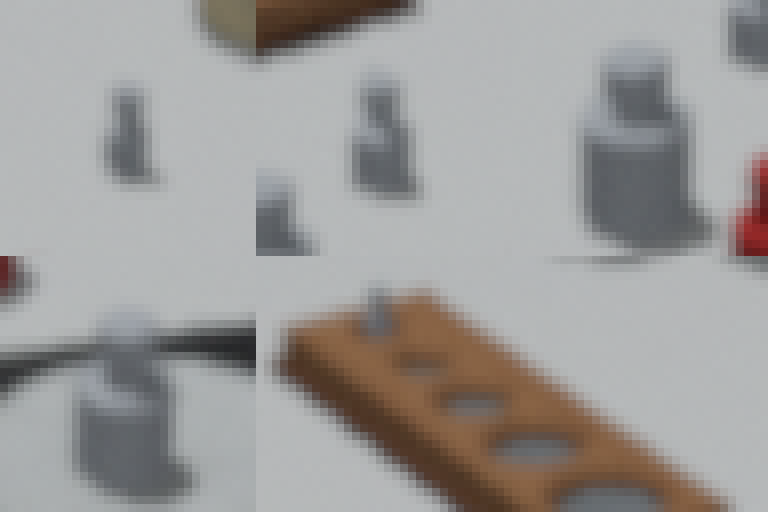

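The crops show knob tops at these pixels:

| Weight | Top view | Side view |
|---|---|---|
| w50 | (299.8,182.4) | (353.4,229.4) |
| w100 | (299.8,222.4) | (320,234) |
| w500 | (333,253.1) | (304.9,247.6) |
| w200 | (420.6,230.6) | (360.3,274.1) |

The four grey felt floors and w20 are visible in the block. Next I'll triangulate.

```bash
cat > cam.py <<'E'
import numpy as np, cv2
from scipy.optimize import least_squares
def ray(d,uv):
    K=np.array(d["mtx"]);V=np.array(d["view"]);k=float(d["k1"])
    m=(np.array(uv,float)-K[:2,2])/[K[0,0],K[1,1]]; s=m.copy()
    for _ in range(20): s=m/(1+k*(s@s))
    r=V[:3,:3].T@np.array([*s,1]); return -V[:3,:3].T@V[:3,3], r/np.linalg.norm(r)
def plane(d,uv,z):
    c,r=ray(d,uv); return c+r*(z-c[2])/r[2]
def tri(d1,p1,d2,p2):
    c1,r1=ray(d1,p1);c2,r2=ray(d2,p2)
    t=np.linalg.lstsq(np.c_[r1,-r2],c2-c1,rcond=None)[0]
    a=c1+t[0]*r1;b=c2+t[1]*r2; return (a+b)/2,np.linalg.norm(a-b)
E
python3 - <<'E'
from cam import *
T=dict(np.load("pics/top0.npz"));S=dict(np.load("pics/side0.npz"))
P={"w50":((299.8,182.4),(353.4,229.4)),"w100":((299.8,222.4),(320,234)),"w500":((333,253.1),(304.9,247.6)),"w200":((420.6,230.6),(360.3,274.1))}
H=dict(w50=.039,w100=.047,w500=.070,w200=.103)
for n,(a,b) in P.items():
    p,e=tri(T,a,S,b); print(n,p.round(4),"gap",round(e,4),"topplane",plane(T,a,H[n]).round(4)[:2],"sideplane",plane(S,b,H[n]).round(4)[:2])
def felt(d,x0,y0,x1,y1):
    f=d["frame"].astype(int); sub=f[y0:y1,x0:x1]
    wood=(sub[...,0]-sub[...,2]>25).astype(np.uint8)
    cn=max(cv2.findContours(wood,cv2.RETR_EXTERNAL,cv2.CHAIN_APPROX_NONE)[0],key=cv2.contourArea)
    full=cv2.drawContours(np.zeros_like(wood),[cv2.convexHull(cn)],-1,1,-1)
    g=((sub[...,0]-sub[...,2]<8)&(cv2.erode(full,np.ones((3,3)))>0)).astype(np.uint8)
    n,l,st,c=cv2.connectedComponentsWithStats(g,connectivity=4)
    q=cv2.minAreaRect(cn)
    return [(c[i]+[x0,y0],st[i,4]) for i in range(1,n) if st[i,4]>5],(np.array(q[0])+[x0,y0],q[1],q[2])
ft,rt=felt(T,160,190,275,255); fs,rs=felt(S,255,180,335,240)
ft.sort(key=lambda a:a[0][0]); fs.sort(key=lambda a:a[0][0])
print("block",rt,plane(T,rt[0],.022)[:2].round(4))
for c,a in ft: print("T",c.round(2),a,plane(T,c,.0165).round(4))
for c,a in fs: print("S",c.round(2),a,plane(S,c,.0165).round(4))
if len(ft)==len(fs):
    for (a,_),(b,_) in zip(ft,fs): print("tri",[x.round(4) for x in tri(T,a,S,b)])
E
```

```text
w50 [ 0.6516 -0.0363  0.0356] gap 0.0002 topplane [ 0.6509 -0.0364] sideplane [ 0.6487 -0.0419]
w100 [ 0.5334 -0.0389  0.0449] gap 0.0003 topplane [ 0.5329 -0.0389] sideplane [ 0.5321 -0.0423]
w500 [ 0.4455 -0.1334  0.0666] gap 0.0007 topplane [ 0.4448 -0.1332] sideplane [ 0.4437 -0.1389]
w200 [ 0.5072 -0.3704  0.1023] gap 0.0012 topplane [ 0.5065 -0.37  ] sideplane [ 0.5073 -0.3714]
block (array([214.08152771, 222.18109894]), (28.859594345092773, 92.8787612915039), 80.3802719116211) [0.5339 0.2098]
T [177.03 227.52] 29 [0.5176 0.318  0.0165]
T [191.79 225.26] 42 [0.5248 0.2754 0.0165]
T [206.86 222.68] 77 [0.533  0.232  0.0165]
T [224.41 219.76] 124 [0.5423 0.1813 0.0165]
T [245.27 216.21] 192 [0.5535 0.1211 0.0165]
S [298.23 211.54] 13 [0.5452 0.186  0.0165]
S [307.89 218.54] 37 [0.557  0.1239 0.0165]
```

Triangulated knob tops come within 3.5 mm of the given heights. Pocket spacings of 43, 44, 51.5 and 61 mm match the text. I'll start with w500.

```bash
cat > act.py <<'E'
from bench import env, kinematics, monitor, eyes, job
import numpy as np
from scipy.spatial.transform import Rotation as R
row=np.array([.0287,-.1543,0]);row/=np.linalg.norm(row); perp=np.cross(row,[0,0,1]); perp*=np.sign(perp[0])
def quat(s):  # tool y = s*perp, z down
    y=s*perp; z=np.array([0,0,-1.]); return R.from_matrix(np.c_[np.cross(y,z),y,z]).as_quat()
W={"w500":((.4450,-.1333),0,.048),"w200":((.5067,-.3701),.046,.036),"w100":((.5329,-.0389),0,.028),"w50":((.6510,-.0364),0,.022)}
P={"w500":(.5535,.1211),"w200":(.5423,.1813),"w100":(.5328,.2319),"w50":(.5248,.2755)}
SGN=1
def st(t):
    s=monitor.sense(); print(t,round(s["clock"],1),"z",round(s["position"][2],4),"xy",np.round(s["position"][:2],4),"gap",round(s["finger_gap"],3),"F",np.round(s["contact_force"],1),"g",round(s["gripper_force"],1))
def pick(n,effort=40):
    (x,y),z0,h=W[n]; q=quat(SGN); z=z0+h
    env.reach([x,y,z+.09],q); env.movel([x,y,z],.12); st("at")
    env.close_gripper(effort); st("closed")
    env.movel([x,y,z+.03],.08); env.movel([x,y,max(.2,z+.08)],.2); st("lifted")
def place(n,dxy=(0,0)):
    x,y=np.array(P[n])+dxy; h=W[n][2]; q=quat(SGN); z=.014+h
    env.reach([x,y,z+.08],q); env.movel([x,y,z+.016],.12); env.hold(.2)
    hit=env.movel([x,y,z-.003],.03,guard=6); st(f"down hit={hit} want {z:.4f}")
    return z
def let(n):
    p=monitor.sense()["position"]; env.release(); st("open"); env.movel([p[0],p[1],p[2]+.09],.2)
E
python3 - <<'E'
from act import *
for s in (1,-1):
  for n in W:
    for xy in (W[n][0],P[n]):
        j=kinematics.ik([*xy,.15],quat(s)); print(s,n,None if j is None else np.round(j,2))
E
```

```text
1 w500 [-0.54  0.27  1.79 -0.    1.09 -0.73]
1 w500 [ 0.01  0.48  1.48 -0.    1.18 -0.18]
1 w200 [-0.82  0.6   1.27 -0.    1.26 -1.  ]
1 w200 [ 0.12  0.49  1.46 -0.    1.19 -0.07]
1 w100 [-0.29  0.41  1.58 -0.    1.15 -0.48]
1 w100 [ 0.21  0.51  1.43 -0.    1.2   0.03]
1 w50 [-0.24  0.66  1.18 -0.    1.3  -0.42]
1 w50 [ 0.29  0.53  1.4  -0.    1.22  0.1 ]
-1 w500 [-0.54  0.27  1.79 -0.    1.09  2.41]
-1 w500 None
-1 w200 [-0.82  0.6   1.27 -0.    1.26  2.14]
-1 w200 None
-1 w100 [-0.29  0.41  1.58 -0.    1.15  2.67]
-1 w100 None
-1 w50 [-0.24  0.66  1.18 -0.    1.3   2.72]
-1 w50 None
```

```bash
python3 - <<'E'
from act import *
pick("w500"); place("w500")
E
```

```text
at 2.8 z 0.0486 xy [ 0.4454 -0.1336] gap 1.001 F [-0.8 -0.8  0.2] g 0.0
closed 3.4 z 0.0482 xy [ 0.445  -0.1334] gap 0.272 F [-3.  -0.   4.8] g 39.2
lifted 4.7 z 0.1986 xy [ 0.4444 -0.133 ] gap 0.272 F [-0.7 -0.3 -5.8] g 39.6
down hit=True want 0.0620 7.2 z 0.0623 xy [0.5532 0.1211] gap 0.269 F [0.2 0.3 5.7] g 40.5
```

w500 stopped at the expected depth, so I'll release it and go on to w200.

```bash
python3 - <<'E'
from act import *
import cv2
let("w500")
(x,y),z0,h=W["w200"]
pick("w200")
d=eyes.grab_frame("side")
im=d["frame"][140:320,230:430,::-1]; cv2.imwrite("pics/side1.png",cv2.resize(im,None,fx=4,fy=4)[:600])
z=place("w200")
E
```

```text
open 7.8 z 0.0612 xy [0.5524 0.1211] gap 1.002 F [ 0.4 -0.3  0.7] g 0.0
at 11.1 z 0.0829 xy [ 0.5071 -0.3704] gap 1.001 F [-0.2  0.4  1. ] g 0.0
closed 11.8 z 0.0823 xy [ 0.5068 -0.3701] gap 0.213 F [-0.6  0.2  2.6] g 39.2
lifted 12.9 z 0.1984 xy [ 0.5063 -0.3697] gap 0.21 F [-0.4  0.3 -2. ] g 39.1
down hit=True want 0.0500 16.4 z 0.0499 xy [0.5421 0.1813] gap 0.213 F [-0.8 -0.4  5.8] g 39.8
```

View pics/side1.png

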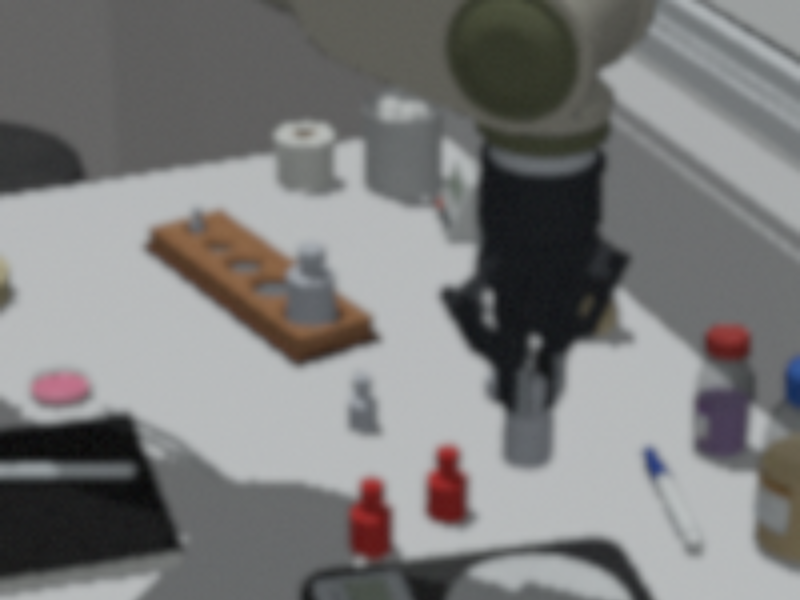

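The crop shows w500 standing in its pocket (crop px 310,290) and w200 hanging upright from the gripper (527,430). w200 then reached its expected depth. w100 and w50 are next.

```bash
python3 - <<'E'
from act import *
import sys
let("w200")
for n in ("w100","w50"):
    pick(n)
    if monitor.sense()["finger_gap"]<.08: sys.exit("missed")
    z=place(n)
    if abs(monitor.sense()["position"][2]-z)>.002: sys.exit("check depth")
    let(n)
env.movel([.45,.05,.3],.25); st("clear")
import cv2
for n,(x,y,w,h,k) in dict(side=(255,175,80,60,9),top=(155,185,115,70,6)).items():
    f=eyes.grab_frame(n)["frame"][y:y+h,x:x+w,::-1]; cv2.imwrite(f"pics/{n}2.png",cv2.resize(f,None,fx=k,fy=k))
E
```

```text
open 17.0 z 0.0494 xy [0.5416 0.1812] gap 1.0 F [-0.4 -0.5  0.6] g 0.0
at 19.4 z 0.0287 xy [ 0.5334 -0.0388] gap 1.002 F [-0.7  0.1 -0.8] g 0.0
closed 20.1 z 0.0282 xy [ 0.533  -0.0389] gap 0.163 F [-1.2  0.1  2.9] g 39.0
lifted 21.4 z 0.1986 xy [ 0.5323 -0.0387] gap 0.161 F [-0.7 -0.4 -1.6] g 39.0
down hit=True want 0.0420 24.0 z 0.0422 xy [0.5327 0.2319] gap 0.16 F [-1.4 -0.7  6.9] g 39.7
open 24.6 z 0.0417 xy [0.5323 0.2318] gap 1.002 F [-0.1 -0.   0.6] g 0.0
at 27.3 z 0.0229 xy [ 0.6515 -0.0364] gap 0.998 F [-0.1  0.1  0.5] g 0.0
closed 28.0 z 0.0222 xy [ 0.6511 -0.0364] gap 0.131 F [-0.2  0.1  2.2] g 39.0
lifted 29.4 z 0.1983 xy [ 0.6505 -0.0363] gap 0.125 F [-0.   0.7 -0.6] g 39.0
down hit=True want 0.0360 32.1 z 0.0361 xy [0.5248 0.2755] gap 0.124 F [-1.5 -0.3  6.4] g 39.5
open 32.8 z 0.0357 xy [0.5244 0.2754] gap 0.997 F [ 0.8 -0.2  0.9] g 0.0
clear 34.7 z 0.2991 xy [0.4499 0.0506] gap 1.001 F [0.1 0.7 0.5] g 0.0
```

View pics/side2.png

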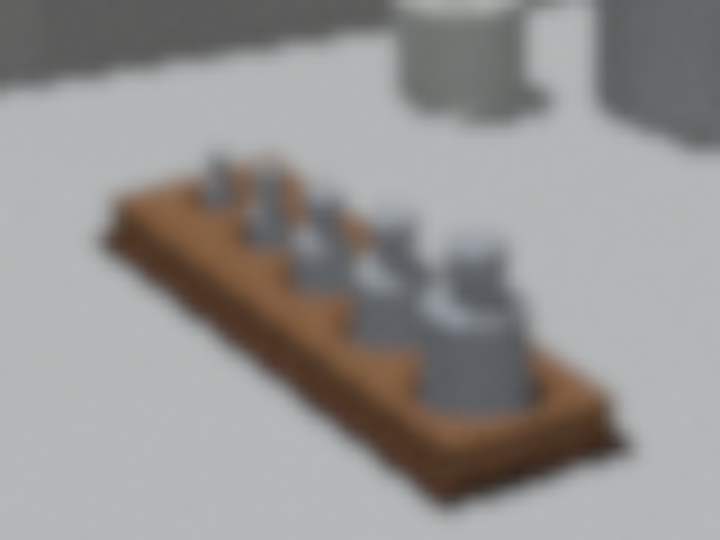

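View pics/top2.png

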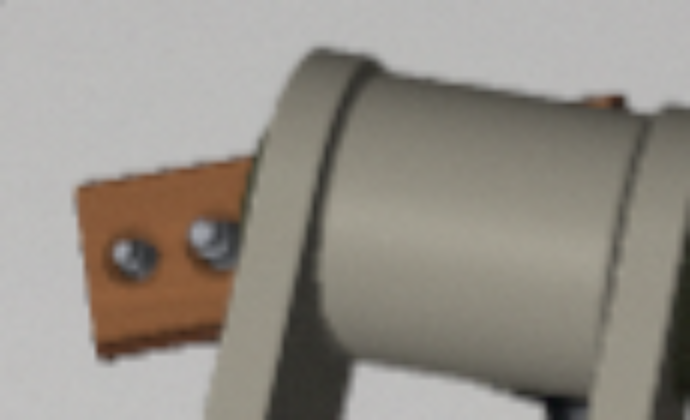

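The side crop shows all five weights upright and seated, in rising order from (215,180) to (475,330). The top crop is mostly blocked by the arm, but w20 and w50 are visible standing in their pockets. Contact depths all matched within 0.3 mm.

```bash
python3 -c "
from bench import job
print(job.hand_in())"
```

```text
the job is handed in; nothing more can be done
None
```

All four loose weights are back in their own pockets, upright and fully down, with the 20 g weight left in place; the job was handed in at about 35 s, and no verdict was returned.

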